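# Shaft collar held on the set-screw flat of a spindle

### The job

Pinch the spindle's shaft across its blue flat and turn it until the flat squarely faces the red key rest on the stand. Then let go, pick up the one collar whose bore fits the shaft, slide it onto the shaft with its grub screw (yellow dab) over the flat, and press it down onto the brass spring washer until the washer is pushed down at least half its travel. Finish while holding the collar pressed down there, screw facing the key rest, hand still on it; leave the other things on the bench where they are.

Things in the scene. Friction and masses are not known exactly. Their poses are not given: they have to be found in the camera images.
- stand: Dark cast-iron bearing block, fixed to the bench, 120 mm (its x) by 90 mm (its y) by 30 mm high (all plain numbers in these notes are mm). Origin: centre of its underside, on the shaft's axis; z up. A round boss (diameter 44) tops out at 42. A red forked key rest (6 thick, 32 wide, up to 60 above the bench) stands on it centred 55 from the axis on the stand's own -x side: that is where the flat and the screw must face.
- shaft (a joint): Angle of the upright shaft about its axis, rad, growing anticlockwise seen from above; 0 when the flat squarely faces the key rest (stand's -x). Turns with light friction (0.03 N m) and stays where it is left; stops at -3.1 and 3.1; starts between about -1.5 and -0.5.
- shaft_top (a point): Centre of the shaft's top end, 100 above the bench. The shaft is 20 in diameter, 15 across flat and opposite round side; the top 4 taper in by 2 all round. 40 of shaft stands free above the washer at rest.
- flat: The flat cut along the whole free length of the shaft, painted blue, 17 wide, up to 96 above the bench; a blue patch on the shaft's end lies towards it. Origin on the shaft's axis, 34 above the bench; the flat lies 5 from the axis on this body's own -x side and faces -x; turns with the shaft. Pads closed squarely on it and on the round opposite pull the shaft square to the fingers.
- washer (a joint): Brass spring washer (35 diameter, 4 thick) round the shaft: how far it is pushed down, m; 0 at rest with its top 60 above the bench, 0.012 at the stop (top at 48). Spring: 4 N to start it moving, 0.4 N more per mm. A collar's weight alone does not move it; let go, it pushes the collar back up.
- collar: Steel shaft collar, outside diameter 46, height 24, round bore 22.4 (fits the 20 shaft) through it along its own z. Origin: centre of its underside; z up. A grub screw (diameter 5) runs along its own -x side at mid-height; its tip stands into the bore to 6.3 from the axis, so it goes onto the shaft only with the screw over the flat, within about 20 degrees. A yellow paint dab on top marks the screw's side. Starts lying flat on the bench, about 220 g.
- collar_screw (a point): Outer end of the collar's grub screw, 23 from the collar's axis, 12 above its underside.
- collar_small: Steel shaft collar, outside diameter 46, height 24, round bore 13 (too small for the shaft) through it along its own z. Origin: centre of its underside; z up. A grub screw (diameter 5) runs along its own -x side at mid-height; its tip barely shows in the bore. A yellow paint dab on top marks the screw's side. To be left alone.
- collar_large: Steel shaft collar, outside diameter 46, height 24, round bore 33 (far too loose for the shaft) through it along its own z. Origin: centre of its underside; z up. A grub screw (diameter 5) runs along its own -x side at mid-height; its tip shows 2 in the bore. A yellow paint dab on top marks the screw's side. To be left alone.
- pulley: Aluminium V-belt pulley lying flat, diameter 72, height 32 with hub; origin centre of underside. To be left alone.
- hexkey: Dark L-shaped hex key lying flat, 100 by 30, 6 thick; origin at the middle of the long leg (along x). To be left alone.
- oil: White oil bottle with red cap, diameter 52, height 130; origin centre of underside. To be left alone.
- screwdriver: Screwdriver, green handle, 190 long along its x, lying flat. To be left alone.
- offcut: Pale wood offcut, 80 by 45 by 35 high; origin centre of underside. To be left alone.
Things that resemble listed ones, but are neither listed nor needed, are in the scene too. Leave any orange or pink look-alike of the collar alone. What is shaped like the stand but orange is not meant.

How it is judged:
By the outcome, as a careful person would: the job done as asked, in the order asked, and still so for the second after the job is handed in, while the arm keeps its last pose, push and grip.
It also fails if it takes over 56 s, if anything falls off the work surface, if the arm or the gripper's body presses on something with over 40 N, if the wrist force passes 120 N, or if a joint passes its speed limit or range.

### The arm

A 6-joint arm with a two-finger parallel gripper is mounted at the origin on the work surface. World frame = base frame: x ahead of the robot, y to its left, z up, the work surface at z = 0. Lengths are in m, angles in rad, forces in N, time in s.
With the tool pointing down it reaches from about 0.3 to 0.775 m from the base axis. Payload 14.6 kg.
Tool frame: the origin (TCP) lies at the very end of the fingers, on their centre line; the grasp point (between the pads) lies 19 mm behind it; x points along the fingers, z is the direction in which the jaws open and shut, and the axes are right-handed (so a half turn about x gives the same grasp; the last joint's range is limited). The gripper opens to 94 mm and grips with 3 to 60 N. Pads are 16 mm wide; open, the fingers measure 119 mm over their backs; the gripper's body (75 mm by 177 mm) begins 78 mm behind the grasp point.
Start: joints at [-1.298, 0.3, 1.521, -0, 1.321, -0.067], TCP at [0.183, -0.519, 0.205] pointing down, gripper open.
Joint ranges: [-3.03, 3.03], [-0.79, 2.21], [0.23, 2.52], [-1.04, 4.18], [0, 3.07], [-2.55, 2.55]. Speed limits (rad/s): [2.22, 2.22, 2.57, 3.14, 3.14, 3.14].

### API

Orientations are given as [roll, pitch, yaw] about the fixed x, y, z axes, in that order (R = Rz(yaw) Ry(pitch) Rx(roll)).
In Python, from station import ctrl gives the robot as it stands. The module is installed in compiled form; this text tells all that it offers.
- The arm moves only by the tool servo_tool, never from a script. Its argument "motion" is one flat list of numbers, 4 for each row, row after row: the shift along the tool's x, y, z in mm, then the turn about the tool's x in degrees. In form: [dx, dy, dz, roll, dx, dy, dz, roll, ...]. A call has 1 to 20 rows; each row is the pose to reach, as a shift and turn from the pose commanded when the call began, along the tool's axes at that moment; what a row does not reach only later rows make up. A row lasts 1/8 s, in which the tool goes at most 62.5 mm and 10.7 degrees, less where a joint would pass 70% of its speed; a pose out of reach is approached as far as the arm can. A call with a gripper value outside its range is refused whole. "gripper" is the opening, from 0 (shut) to 1 (fully open), set as the call begins (left out, the last holds). The fingers move at their own pace and stop on an object; "force" is the grip in N (left out, the last holds). Time passes only in rows, so rows that repeat a pose let the fingers close. It gives the time, the measured TCP pose, the force and the opening at its end, in the units of the state.
- ctrl.get_obs(): the state, without advancing time (a new reading comes with each control period).
- ctrl.camera(name): name is "scene" or "top" or "wrist"; returns a dict with "color" (384x512x3 uint8, red, green, blue), "z_map" (384x512 float32, m along the optical axis (not along the pixel's ray), 0 where there is no reading), "fx", "fy", "cx", "cy" (pixels), "dist_coeffs" ([k1, k2, p1, p2, k3] as OpenCV has them; the pictures are not rectified), "rvec" (rotation vector, rad) and "tvec" (3), from world to camera coordinates, as OpenCV has them. Camera axes: x right, y down, z forward; pixel columns grow to the right and rows downward; lengths in m; the calibration is good to about 2 mm. A picture is of the moment at which its call begins.
- ctrl.hand_in(): hands the job in, once; it reports no verdict.
The state is a dict: "time_s": time; "qpos": joint angles; "joint_vel": joint speeds; "tau": joint torques, N m; "ee_pos": TCP position; "eef_rot": TCP orientation; "force": force on the tool from outside, world axes, zero at the start; "moment": the same for the moment, N m; "grip_width": finger opening in m.
Only numpy, scipy, OpenCV 4.12 (cv2) and the standard library are available. Lean on these libraries where they do the work, as an engineer would, in place of code of your own. Each camera call takes 0.05 s, during which the arm holds its last target.

## Working session

There is one attempt and no reset: what is moved stays moved. The work goes in short steps, Python scripts to look and compute and a tool call to move; the robot and the scene stay as the last step left them, time stands still between calls to the robot, and variables do not carry over. Pictures are saved under pics/ and viewed, and the job is handed in when it is done.

Besides the shell and the picture viewer there is one more tool, called by a JSON object that holds its "api" and its "payload", one argument or row to a line. servo_tool: Moves the arm, as the interface text tells. Its arguments: {"type":"object","properties":{"motion":{"type":"array","items":{"type":"number"}},"gripper":{"type":"number"},"force":{"type":"number"}},"required":["motion"]}

```bash
mkdir -p pics
cat > h.py <<'E'
import numpy as np, cv2
from station import ctrl
def cam(n):
    c=ctrl.camera(n); c['K']=np.array([[c['fx'],0,c['cx']],[0,c['fy'],c['cy']],[0,0,1.]]); c['d']=np.array(c['dist_coeffs'],float)
    c['R']=cv2.Rodrigues(np.array(c['rvec'],float))[0]; c['t']=np.array(c['tvec'],float).ravel(); return c
def ray(c,px):
    p=cv2.undistortPoints(np.array(px,float).reshape(-1,1,2),c['K'],c['d']).reshape(-1,2)
    d=np.c_[p,np.ones(len(p))]@c['R']; return -c['R'].T@c['t'],d
def onz(c,px,z):
    o,d=ray(c,px); return o+d*((z-o[2])/d[:,2])[:,None]
def proj(c,P):
    return cv2.projectPoints(np.array(P,float).reshape(-1,1,3),np.array(c['rvec'],float),c['t'],c['K'],c['d'])[0].reshape(-1,2)
def save(c,n,box=None,s=1):
    im=c['color']
    if box: im=im[box[1]:box[3],box[0]:box[2]]
    cv2.imwrite('pics/'+n+'.png',cv2.resize(im[:,:,::-1],None,fx=s,fy=s,interpolation=cv2.INTER_CUBIC))
E
python3 - <<'E'
from h import *
import pickle
for n in ['top','scene','wrist']:
    c=cam(n); save(c,n+'0',None,1.5); pickle.dump(c,open(n+'0.pkl','wb')); print(n,-c['R'].T@c['t'])
o=ctrl.get_obs(); print(o)
E
```

```text
top [ 0.46011531 -0.02351738  1.28652577]
scene [ 1.05956695 -0.27160631  0.83735871]
wrist [ 0.24719403 -0.49591685  0.38331698]
{'time_s': 0.15, 'qpos': array([-1.29764810e+00,  3.00362773e-01,  1.52142396e+00, -8.44170232e-06,
        1.32076268e+00, -6.65581384e-02]), 'joint_vel': array([ 0.00032952, -0.00023361, -0.00135579, -0.00168727,  0.00045277,
       -0.00043534]), 'tau': array([ 3.54416511e-05, -5.31956148e+01, -3.52820420e+01,  7.08040735e-02,
        2.36420170e-02, -5.75121203e-05]), 'ee_pos': array([ 0.18322506, -0.51835795,  0.20501224]), 'eef_rot': array([3.08358108, 1.56983953, 1.85249322]), 'force': array([-0.27669336,  0.18928407, -0.02094312]), 'moment': array([ 0.00424399,  0.02247427, -0.02420494]), 'grip_width': 0.09411667316467578}
```

View pics/top0.png

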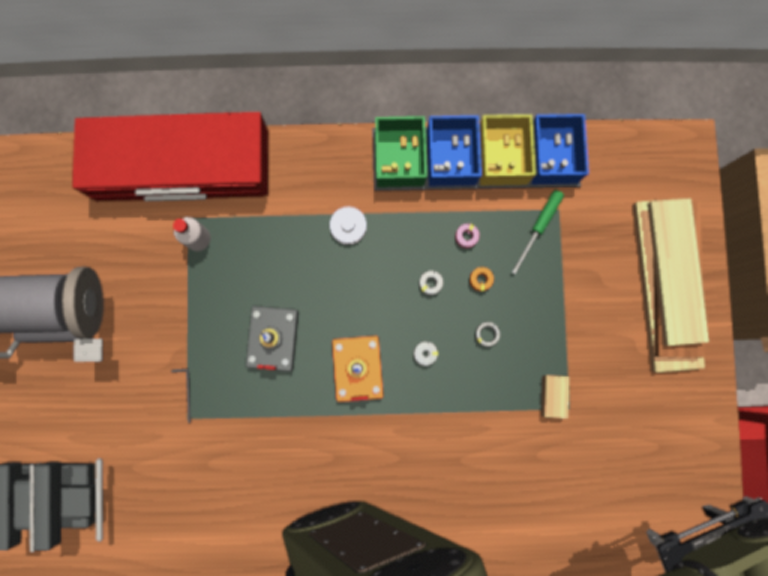

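View pics/scene0.png

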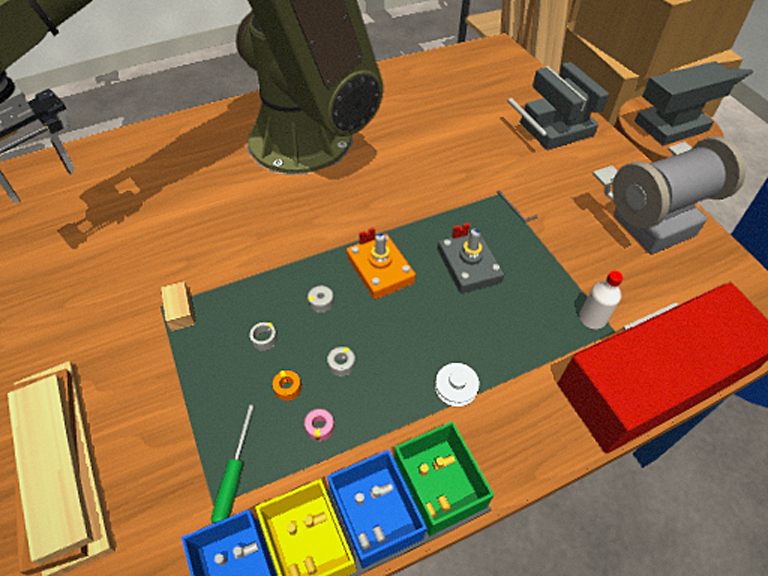

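View pics/wrist0.png

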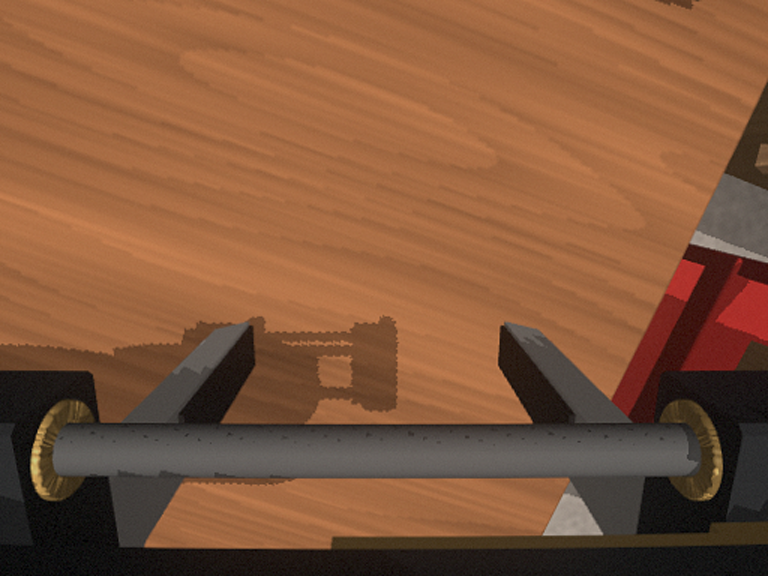

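The top view (1.5x) shows the dark stand at (270,338), with its key rest on the robot side at (266,367). The orange stand at (357,369) is a decoy. There are three grey collars, at (431,283), (426,353) and (488,334), plus orange (482,279) and pink (468,236) look-alikes. Next I'll enlarge the collars and the stand.

Run:
```python
from h import *
import pickle
t=pickle.load(open('top0.pkl','rb')); s=pickle.load(open('scene0.pkl','rb'))
a=t['color'][170:255,260:345]; b=t['color'][195:255,155:215]
r=lambda i:cv2.resize(i,(390,390),interpolation=cv2.INTER_CUBIC)
cv2.imwrite('pics/crop_top.png',np.hstack([r(a),r(b)])[:,:,::-1])
a=s['color'][180:260,160:260]; b=s['color'][140:200,285:345]
r2=lambda i:cv2.resize(i,(390,390*i.shape[0]//i.shape[1]),interpolation=cv2.INTER_CUBIC)
A=r2(a);B=r2(b)[:A.shape[0]]
cv2.imwrite('pics/crop_scene.png',np.hstack([A,B])[:,:,::-1])
```

```text
(no output)
```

View pics/crop_top.png

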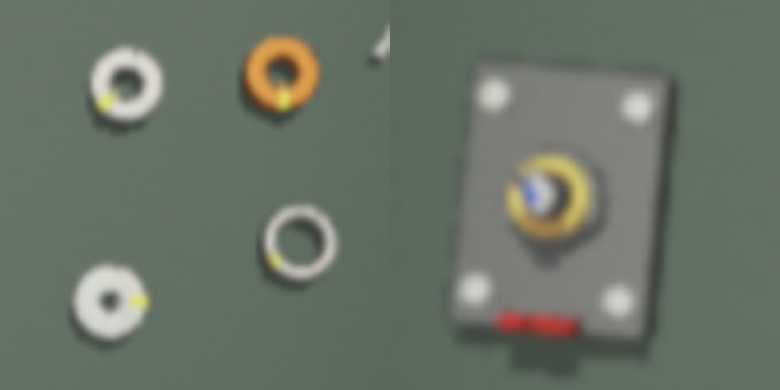

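View pics/crop_scene.png

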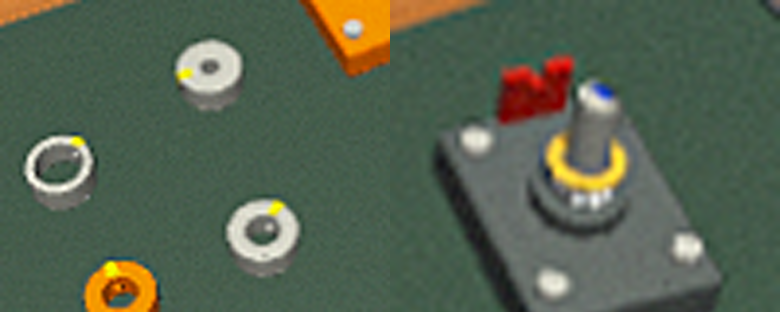

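Of the grey collars, the one at full-frame (287,189) has the medium bore, about half its outside diameter, which matches 22.4/46. The one at (284,235) has a small bore (13) and the one at (325,223) a large bore (33). The target is the one at (287,189). Its dab is towards the lower left in the top view. On the shaft, the blue patch is to the left, which is roughly +y and slightly -x. Now I'll measure these.

Run:
```python
from h import *
import pickle
t=pickle.load(open('top0.pkl','rb')); s=pickle.load(open('scene0.pkl','rb'))
def comp(c,m,box):
    M=np.zeros_like(m,np.uint8); x0,y0,x1,y1=box; M[y0:y1,x0:x1]=m[y0:y1,x0:x1]; return M
for nm,c,boxes in [('top',t,dict(col=(275,175,300,203),shaft=(168,213,192,236),stand=(158,198,205,255))),('scene',s,dict(col=(212,225,240,253),shaft=(305,148,332,190),stand=(285,140,345,200)))]:
    hsv=cv2.cvtColor(c['color'],cv2.COLOR_RGB2HSV); H,S,V=[hsv[...,i].astype(int) for i in range(3)]
    yel=(H>20)&(H<36)&(S>110)&(V>120); blue=(H>105)&(H<130)&(S>100); red=((H<6)|(H>174))&(S>150); light=(V>140)&(S<60)
    def cen(m,z,l):
        ys,xs=np.nonzero(m); 
        if len(xs)==0: print(nm,l,'none'); return
        p=np.array([[xs.mean(),ys.mean()]]); print(nm,l,len(xs),p[0].round(1),onz(c,p,z)[0].round(4))
    cen(comp(c,yel,boxes['col']),.024,'dab')
    cen(comp(c,blue,boxes['shaft']),.099,'blue')
    cen(comp(c,red,boxes['stand']),.055,'red')
    cen(comp(c,yel,boxes['shaft']),.060,'washer')
    m=comp(c,light|yel,boxes['col'])
    cs=cv2.findContours(m,cv2.RETR_EXTERNAL,cv2.CHAIN_APPROX_NONE)[0]; k=max(cs,key=cv2.contourArea).reshape(-1,2)
    P=onz(c,k,.024); cx,r=cv2.minEnclosingCircle(P[:,:2].astype(np.float32)); print(nm,'collar encl',cx,r, P.mean(0))
    if nm=='top':
        m=comp(c,(V<130)&(S<40),boxes['stand']); m=cv2.morphologyEx(m,cv2.MORPH_CLOSE,np.ones((9,9)))
        cs=cv2.findContours(m,cv2.RETR_EXTERNAL,cv2.CHAIN_APPROX_NONE)[0]; k=max(cs,key=cv2.contourArea).reshape(-1,2)
        P=onz(c,k,.030)[:,:2].astype(np.float32); print(cv2.minAreaRect(P))
    # screws heads on stand
    m=comp(c,(V>170)&(S<50),boxes['stand']); n,_,st,ce=cv2.connectedComponentsWithStats(m)
    for i in range(1,n):
        if st[i,4]>4: print(nm,'bolt',st[i,4],ce[i].round(1),onz(c,ce[i:i+1],.033)[0].round(4))
```

```text
top dab 1 [282. 192.] [ 0.6021 -0.123   0.024 ]
top blue none
top red 19 [176.8 244.5] [0.4569 0.1799 0.055 ]
top washer 25 [181.6 224.7] [0.5122 0.1651 0.06  ]
top collar encl (0.614937961101532, -0.1385718435049057) 0.023478833958506584 [ 0.61347973 -0.13734633  0.024     ]
((0.5101585388183594, 0.17193076014518738), (0.13371369242668152, 0.16235022246837616), 89.18814849853516)
top bolt 14 [170.5 209.3] [0.5584 0.2009 0.033 ]
top bolt 15 [192.5 210.9] [0.5524 0.1373 0.033 ]
top bolt 10 [177.8 224.2] [0.5149 0.1801 0.033 ]
top bolt 13 [167.5 238.8] [0.4736 0.21   0.033 ]
top bolt 14 [189.5 240.7] [0.4669 0.147  0.033 ]
scene dab 10 [230.3 232.5] [ 0.6005 -0.1246  0.024 ]
scene blue 5 [317.2 153.4] [0.508  0.1751 0.099 ]
scene red 79 [306.8 153.4] [0.4629 0.1736 0.055 ]
scene washer 44 [314.5 165.5] [0.5162 0.1679 0.06  ]
scene collar encl (0.6126921772956848, -0.13896919786930084) 0.023684263229370117 [ 0.61343937 -0.13945377  0.024     ]
scene bolt 11 [315.7 154.6] [0.4613 0.2084 0.033 ]
scene bolt 11 [297.6 160.9] [0.4613 0.1465 0.033 ]
scene bolt 5 [317. 170.] [0.5151 0.1811 0.033 ]
scene bolt 12 [330.3 177.5] [0.555 0.202 0.033]
scene bolt 11 [309.6 182.9] [0.5479 0.1379 0.033 ]
```

```bash
cat >> h.py <<'E'
def Rt():
    r,p,y=ctrl.get_obs()['eef_rot']
    from scipy.spatial.transform import Rotation as Ro
    return Ro.from_euler('xyz',[r,p,y]).as_matrix()
def state():
    o=ctrl.get_obs(); R=Rt(); z=R[:,2]
    print('t',round(o['time_s'],2),'tcp',(o['ee_pos']*1e3).round(1),'jawdir deg',round(np.degrees(np.arctan2(z[1],z[0])),2),'tilt',R[:,0].round(3),'q6',o['qpos'].round(2),'F',o['force'].round(1),'w',round(o['grip_width']*1e3,1)); return o,R
def to(p,yawdeg=None):
    "shift to world tcp p (m)"
    o,R=state(); print('shift mm',(R.T@(np.array(p)-o['ee_pos'])*1e3).round(1))
E
python3 - <<'E'
from h import *
import pickle
o,R=state(); print(R.round(3))
w=pickle.load(open('wrist0.pkl','rb')); print('cam fwd tool',(R.T@w['R'][2]).round(3),'cam pos tool',(R.T@(-w['R'].T@w['t']-o['ee_pos'])).round(4),'right',(R.T@w['R'][0]).round(3), w['fx'],w['cx'],w['cy'])
to([.56,-.139,.25]); to([.46,.165,.25])
E
```

```text
t 0.15 tcp [ 183.2 -518.4  205. ] jawdir deg -70.54 tilt [-0.     0.001 -1.   ] q6 [-1.3   0.3   1.52 -0.    1.32 -0.07] F [-0.3  0.2 -0. ] w 94.1
[[-0.     0.943  0.333]
 [ 0.001  0.333 -0.943]
 [-1.     0.    -0.001]]
cam fwd tool [ 0.973 -0.231 -0.001] cam pos tool [-0.1783  0.0678 -0.    ] right [ 0.001 -0.001  1.   ] 330.42994406484087 250.70774171186312 189.3145339786765
t 0.15 tcp [ 183.2 -518.4  205. ] jawdir deg -70.54 tilt [-0.     0.001 -1.   ] q6 [-1.3   0.3   1.52 -0.    1.32 -0.07] F [-0.3  0.2 -0. ] w 94.1
shift mm [ -44.7  481.7 -232.2]
t 0.15 tcp [ 183.2 -518.4  205. ] jawdir deg -70.54 tilt [-0.     0.001 -1.   ] q6 [-1.3   0.3   1.52 -0.    1.32 -0.07] F [-0.3  0.2 -0. ] w 94.1
shift mm [ -44.4  488.7 -552.1]
```

{"api": "servo_tool", "payload": {
  "motion": [-65, 499, -543, 0, -65, 499, -543, 0, -65, 499, -543, 0, -65, 499, -543, 0, -65, 499, -543, 0, -65, 499, -543, 0, -65, 499, -543, 0, -65, 499, -543, 0, -65, 499, -543, 0, -65, 499, -543, 0, -65, 499, -543, 0, -65, 499, -543, 0, -65, 499, -543, 0, -65, 499, -543, 0, -65, 499, -543, 0],
  "gripper": 1
}}

```text
time_s: 2.02
ee_pos: [0.4726, 0.1587, 0.2705]
eef_rot: [0.992, 1.571, -0.24]
force: [-0.6, 0.2, 0.8]
grip_width: 0.094
```

Run:
```python
from h import *
import pickle
state(); c=cam('wrist'); pickle.dump(c,open('w1.pkl','wb')); save(c,'w1',None,1.5)
```

```text
t 2.02 tcp [472.6 158.7 270.5] jawdir deg -70.61 tilt [ 0. -0. -1.] q6 [ 0.25  0.14  1.56 -0.    1.44  1.48] F [-0.6  0.2  0.8] w 94.0
```

View pics/w1.png

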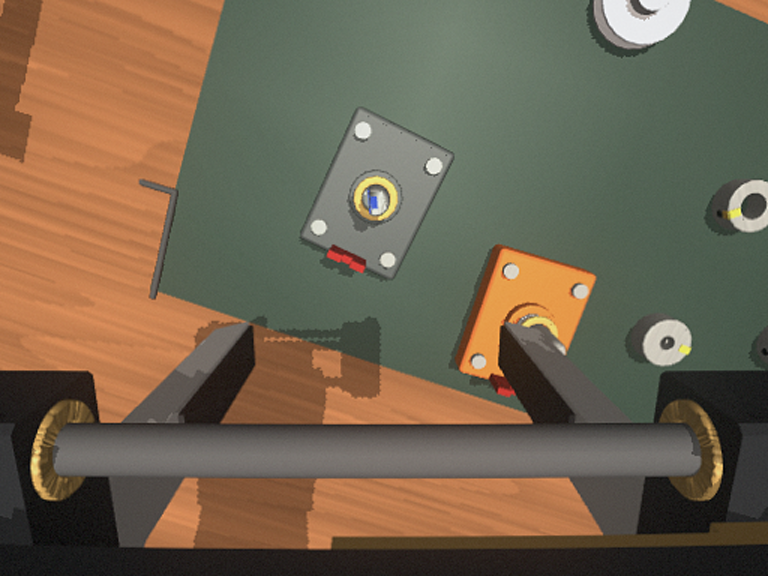

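The wrist view shows the stand's shaft at (376,199) in the 1.5x picture, with the blue patch on its end, the rest at (346,258), and four bolts.

```bash
cat > meas.py <<'E'
from h import *
def blobs(c,m,box,z,mn=6):
    M=np.zeros(m.shape,np.uint8); x0,y0,x1,y1=box; M[y0:y1,x0:x1]=m[y0:y1,x0:x1]
    n,_,st,ce=cv2.connectedComponentsWithStats(M)
    return [(st[i,4],ce[i].round(1),(onz(c,ce[i:i+1],z)[0]*1e3).round(1)) for i in range(1,n) if st[i,4]>=mn]
def masks(c):
    hsv=cv2.cvtColor(c['color'],cv2.COLOR_RGB2HSV); H,S,V=[hsv[...,i].astype(int) for i in range(3)]
    return dict(yel=(H>20)&(H<36)&(S>110)&(V>100),blue=(H>105)&(H<130)&(S>100),red=((H<6)|(H>174))&(S>150),light=(V>140)&(S<60))
E
python3 - <<'E'
from meas import *
import pickle
c=pickle.load(open('w1.pkl','rb')); m=masks(c)
save(c,'w1c',(190,60,310,190),5)
b=(195,60,310,190)
print('bolt'); [print(x) for x in blobs(c,m['light'],b,.033)]
print('blue'); [print(x) for x in blobs(c,m['blue'],b,.1,3)]
print('yel'); [print(x) for x in blobs(c,m['yel'],b,.06)]
print('red'); [print(x) for x in blobs(c,m['red'],b,.060)]
E
```

```text
bolt
(np.int32(2062), array([259.7, 101.8]), array([550.6, 174.8,  33. ]))
(np.int32(79), array([250.8, 118.3]), array([528.3, 178.4,  33. ]))
(np.int32(7), array([226.9, 121.3]), array([515.2, 205.1,  33. ]))
(np.int32(22), array([243.6, 131.6]), array([510. , 181.5,  33. ]))
(np.int32(117), array([252.8, 134.8]), array([510.2, 169.4,  33. ]))
(np.int32(9), array([265.3, 130.6]), array([520.3, 156.5,  33. ]))
(np.int32(95), array([212.1, 150.9]), array([474.2, 211.1,  33. ]))
(np.int32(88), array([258.2, 172.8]), array([467.2, 146.9,  33. ]))
blue
(np.int32(46), array([247.7, 134.2]), array([513.2, 176.5, 100. ]))
yel
(np.int32(279), array([251.1, 128.8]), array([517.7, 174.3,  60. ]))
red
(np.int32(214), array([230.9, 172.2]), array([461.4, 180.1,  60. ]))
```

View pics/w1c.png

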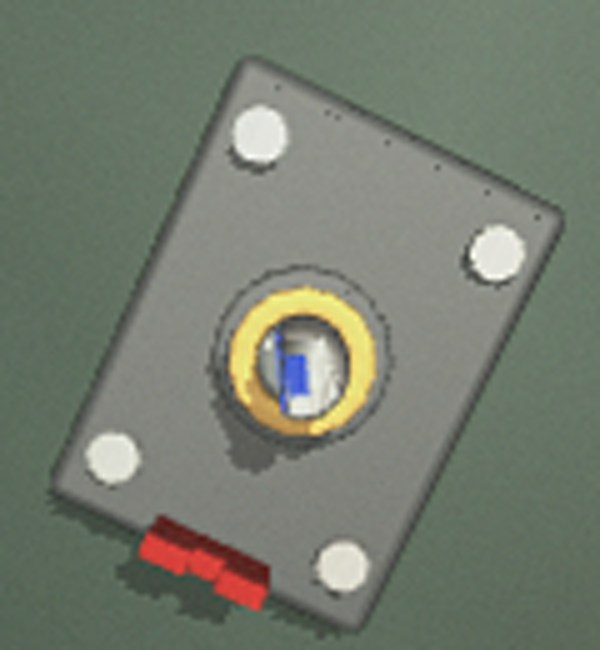

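Run:
```python
from meas import *
import pickle
c=pickle.load(open('w1.pkl','rb'))
f=lambda L:np.array(L)/5.-0.4+np.array([190,60])
B=onz(c,f([(260,134),(497,253),(113,458),(343,566)]),.033)[:,:2]*1e3
print(B.round(1),B.mean(0).round(1))
for a,b in [(2,0),(3,1)]: d=B[b]-B[a]; print('yaw',np.degrees(np.arctan2(d[1],d[0])))
for a,b in [(3,2),(1,0)]: d=B[b]-B[a]; print('yaw',np.degrees(np.arctan2(d[1],d[0]))-90)
C=onz(c,f([(245,57),(563,212),(52,490),(360,630)]),.030)[:,:2]*1e3; print('corners',C.round(1),C.mean(0))
m=masks(c)['yel'].astype(np.uint8); m[:,:195]=0; m[:,310:]=0
k=np.vstack(cv2.findContours(m[:160],cv2.RETR_EXTERNAL,cv2.CHAIN_APPROX_NONE)[0]).reshape(-1,2)
P=onz(c,k,.060)[:,:2]*1e3; print('washer',cv2.minEnclosingCircle(P.astype(np.float32)))
# shaft top light disc
L=onz(c,f([(278,333),(285,412),(287,355),(289,395),(305,355),(308,393)]),.098)[:,:2]*1e3; print(L.round(1))
for i in (0,2,4):
    d=L[i]-L[i+1]; print('flat normal',np.degrees(np.arctan2(d[1],d[0]))+90)
hsv=cv2.cvtColor(c['color'],cv2.COLOR_RGB2HSV)
cv2.imwrite('pics/w1z.png',cv2.resize(c['color'][118:150,232:270,::-1],None,fx=16,fy=16,interpolation=cv2.INTER_NEAREST))
```

```text
[[560.3 201.4]
 [553.1 137.5]
 [473.9 210.9]
 [467.1 146.9]] [513.6 174.2]
yaw -6.230602505374995
yaw -6.253084212091847
yaw -6.1040528552638875
yaw -6.457330613885844
corners [[576.2 210.8]
 [567.8 125.3]
 [460.6 223.3]
 [452.1 136.8]] [514.18602086 174.05803819]
washer ((514.1951904296875, 174.10910034179688), 16.820262908935547)
[[520.  181.7]
 [505.  174.9]
 [516.4 178.4]
 [508.7 175.3]
 [517.6 174.9]
 [510.4 171.7]]
flat normal 114.27965527654523
flat normal 112.10443814643978
flat normal 113.91378932208859
```

View pics/w1z.png

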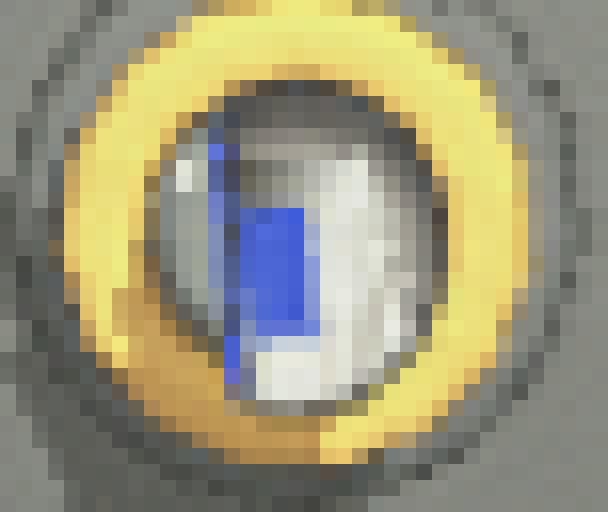

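The axis is at about (514,174) mm and the stand's yaw is about -6.2°, so the rest direction is 173.8°. The flat's normal is about 113.5°, so the shaft angle is about -60°. I'll go above the shaft with the jaws lined up, half open.

{"api": "servo_tool", "payload": {
  "motion": [30, 44.3, 1.7, -4.1, 90, 44.3, 1.7, -4.1, 140, 44.3, 1.7, -4.1, 140, 44.3, 1.7, -4.1, 140, 44.3, 1.7, -4.1],
  "gripper": 0.5,
  "force": 15
}}

```text
time_s: 2.7
ee_pos: [0.5161, 0.1727, 0.1329]
eef_rot: [1.417, 1.568, 0.257]
force: [0.4, -0.3, 0.6]
grip_width: 0.0489
```

Run:
```python
from h import *
state(); c=cam('wrist'); save(c,'w2',None,1.5)
print(proj(c,[[.514,.174,.1],[.515,.1718,.1]])*1.5)
to([.515,.1718,.068])
```

```text
t 2.7 tcp [516.1 172.7 132.9] jawdir deg -66.47 tilt [ 0.003  0.001 -1.   ] q6 [0.26 0.36 1.62 0.   1.16 1.42] F [ 0.4 -0.3  0.6] w 48.9
[[371.74077357 325.85197089]
 [377.14572642 325.76625686]]
t 2.75 tcp [516.3 172.9 133.2] jawdir deg -66.46 tilt [ 0.004  0.001 -1.   ] q6 [0.26 0.36 1.62 0.   1.16 1.42] F [-0.4  0.3  0.6] w 47.5
shift mm [65.2 -1.9  0.5]
```

View pics/w2.png

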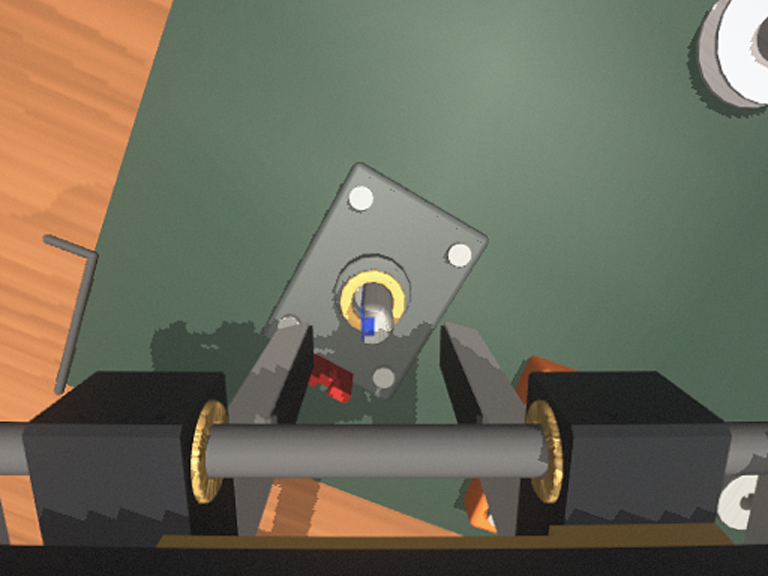

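{"api": "servo_tool", "payload": {
  "motion": [35, 0, 0, 0, 65, 0, 0, 0, 65, 0, 0, 0, 65, 0, 0, 0]
}}

```text
time_s: 3.25
ee_pos: [0.5163, 0.1732, 0.0678]
eef_rot: [1.422, 1.568, 0.263]
force: [0.5, -0.2, -0.1]
grip_width: 0.047
```

Run:
```python
from h import *
state(); c=cam('wrist'); save(c,'w3',(150,150,350,350),3)
```

```text
t 3.25 tcp [516.3 173.2  67.8] jawdir deg -66.43 tilt [ 0.003  0.001 -1.   ] q6 [0.26 0.44 1.67 0.   1.02 1.42] F [ 0.5 -0.2 -0.1] w 47.0
```

View pics/w3.png

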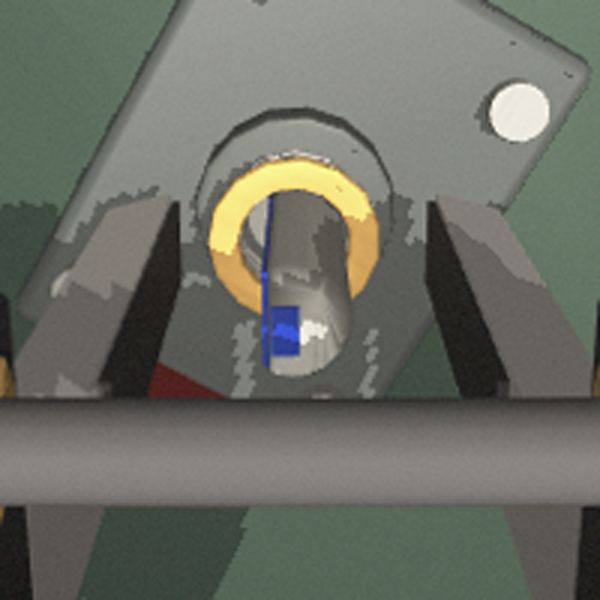

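The shaft sits midway between the fingers, with the flat at column 266 and the round side at 350 in the crop, and the flat parallel to the pad. I'll close on it now.

{"api": "servo_tool", "payload": {
  "motion": [0, 0, 0, 0, 0, 0, 0, 0, 0, 0, 0, 0, 0, 0, 0, 0, 0, 0, 0, 0, 0, 0, 0, 0],
  "gripper": 0,
  "force": 20
}}

```text
time_s: 4.05
ee_pos: [0.5155, 0.1722, 0.0656]
eef_rot: [0.164, 1.57, -0.995]
force: [1.2, -6.0, 0.5]
grip_width: 0.0149
```

Run:
```python
from h import *
o,R=state(); print(R.T@o['force'],o['moment'])
c=cam('wrist'); save(c,'w4',(150,150,350,350),3)
```

```text
t 4.05 tcp [515.5 172.2  65.6] jawdir deg -66.44 tilt [ 0.001 -0.001 -1.   ] q6 [ 0.26  0.44  1.68 -0.    1.02  1.42] F [ 1.2 -6.   0.5] w 14.9
[-0.52641373 -1.29973113  5.95049629] [-0.97744032 -0.30310375  0.03350944]
```

View pics/w4.png

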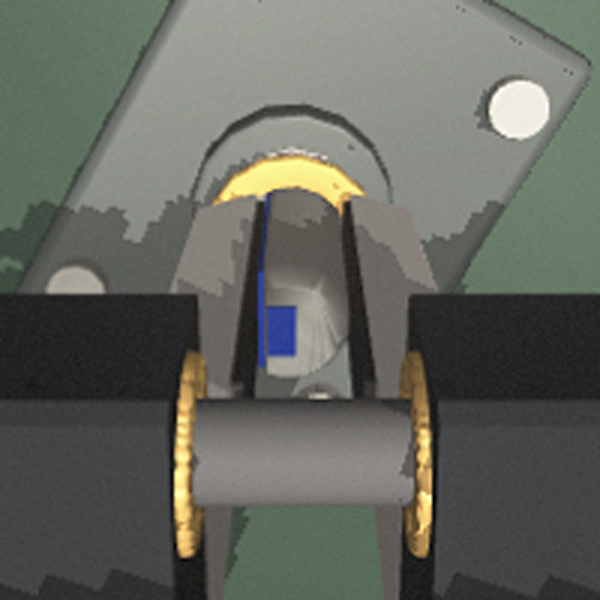

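{"api": "servo_tool", "payload": {
  "motion": [0, 0.4, 0, -10, 0, 0.9, -0.1, -20, 0, 1.25, -0.3, -30, 0, 1.6, -0.6, -40, 0, 1.9, -0.9, -50, 0, 2.2, -1.3, -60.2, 0, 2.2, -1.3, -60.2, 0, 2.2, -1.3, -60.2, 0, 2.2, -1.3, -60.2]
}}

```text
time_s: 5.22
ee_pos: [0.5153, 0.1754, 0.0656]
eef_rot: [-3.099, 1.568, 3.075]
force: [-12.2, 2.5, 8.9]
grip_width: 0.0149
```

Run:
```python
from h import *
o,R=state(); print(R.T@o['force'],o['moment'])
c=cam('wrist'); save(c,'w5',None,1.5)
```

```text
t 5.22 tcp [515.3 175.4  65.6] jawdir deg -6.22 tilt [-0.003  0.    -1.   ] q6 [0.26 0.45 1.67 0.   1.03 0.37] F [-12.2   2.5   8.9] w 14.9
[ -8.85082222   1.16154729 -12.44632939] [0.30318709 2.02718089 0.01275978]
```

View pics/w5.png

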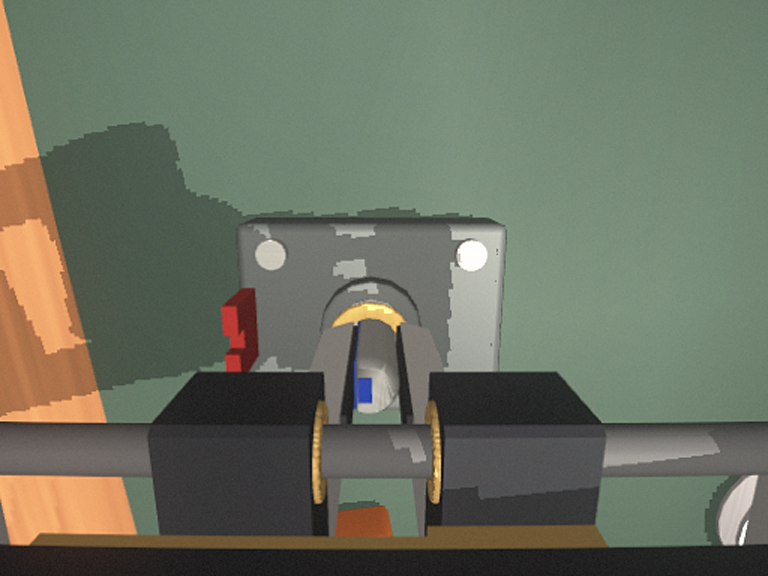

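The jaws are square at -6.2° and the stand's edges are parallel to the image rows. I'll ease off the side load, then let go and lift.

{"api": "servo_tool", "payload": {
  "motion": [0, 0, -1.2, 0, 0, 0, -1.2, 0, 0, 0, -1.2, 0]
}}

```text
time_s: 5.65
ee_pos: [0.5153, 0.1753, 0.0656]
eef_rot: [2.546, 1.57, 2.438]
force: [-3.9, 4.2, 5.5]
grip_width: 0.0148
```

Run:
```python
from h import *
o,R=state(); print(R.T@o['force'],o['moment'])
```

```text
t 5.65 tcp [515.3 175.3  65.6] jawdir deg -6.23 tilt [-0.  0. -1.] q6 [0.26 0.44 1.67 0.   1.02 0.37] F [-3.9  4.2  5.5] w 14.8
[-5.50340306  3.70555704 -4.34877841] [0.53661855 0.78828582 0.0384263 ]
```

{"api": "servo_tool", "payload": {
  "motion": [0, 0, 0, 0, 0, 0, 0, 0, 0, 0, 0, 0, -50, 0, 0, 0, -110, 0, 0, 0, -170, -30, 0, 0, -190, -40, 0, 0, -190, -40, 0, 0, -190, -40, 0, 0],
  "gripper": 0.5
}}

```text
time_s: 6.78
ee_pos: [0.5108, 0.1355, 0.254]
eef_rot: [-2.868, 1.569, -2.977]
force: [0.8, 0.6, 0.0]
grip_width: 0.047
```

Run:
```python
from meas import *
import pickle
o,R=state(); c=cam('wrist'); pickle.dump(c,open('w6.pkl','wb')); save(c,'w6',None,1.5); save(c,'w6c',(200,70,320,170),5)
```

```text
t 6.78 tcp [510.8 135.5 254. ] jawdir deg -6.23 tilt [-0.002 -0.    -1.   ] q6 [0.19 0.22 1.51 0.   1.42 0.3 ] F [0.8 0.6 0. ] w 47.0
```

View pics/w6c.png

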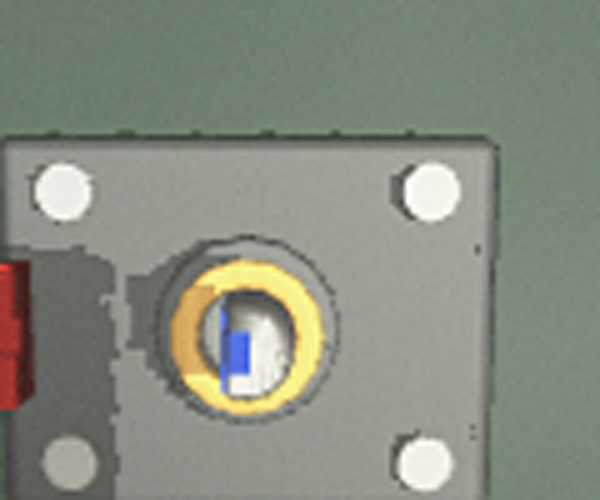

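View pics/w6.png

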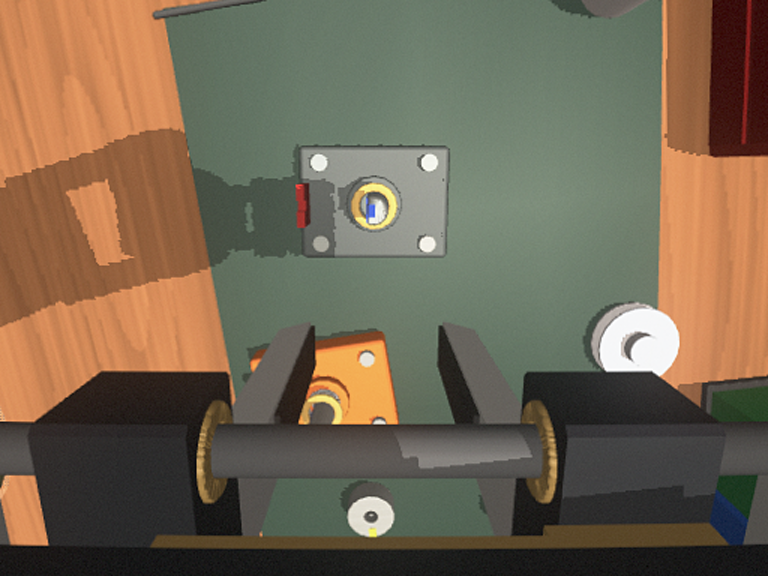

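The flat squarely faces the rest: the blue edge is vertical at crop column 224, parallel to the red rest at column 15. Now to the collar for a closer look.

{"api": "servo_tool", "payload": {
  "motion": [0, -48, 27, -8, 0, -96, 54, -16, 0, -144, 81, -24, 0, -192, 108, -32, 0, -240, 134, -40, 0, -289, 161, -46, 0, -289, 161, -46, 0, -289, 161, -46, 0, -289, 161, -46],
  "gripper": 0.75
}}

```text
time_s: 7.95
ee_pos: [0.6397, -0.168, 0.2554]
eef_rot: [1.82, 1.57, 2.515]
force: [0.5, 1.0, 0.3]
grip_width: 0.0706
```

Run:
```python
from meas import *
import pickle
w=pickle.load(open('w6.pkl','rb'))
f=lambda L:np.array(L)/5.-0.4+np.array([200,70])
B=onz(w,f([(63,192),(432,192),(70,463),(425,463)]),.033)[:,:2]*1e3; print(B.round(1),B.mean(0)); 
for a,b in [(0,1),(2,3)]: d=B[b]-B[a]; print('yaw',np.degrees(np.arctan2(d[1],d[0])))
L=onz(w,f([(224,305),(226,390),(230,332),(230,374),(250,332),(250,374)]),.098)[:,:2]
for i in (0,2,4):
    d=L[i]-L[i+1]; print('flat normal',np.degrees(np.arctan2(d[1],d[0]))+90)
o,R=state(); c=cam('wrist'); pickle.dump(c,open('w7.pkl','wb')); save(c,'w7',None,1.5)
```

```text
[[474.1 210.7]
 [560.4 201.2]
 [467.1 146.8]
 [553.2 137.3]] [513.71206236 173.99734489]
yaw -6.278229733303035
yaw -6.2611344484751275
flat normal 174.84825144555907
flat normal 173.52948844676862
flat normal 173.68375231695651
t 7.95 tcp [ 639.7 -168.   255.4] jawdir deg 39.83 tilt [-0.  0. -1.] q6 [-0.31  0.53  1.08  0.    1.53 -1.01] F [0.5 1.  0.3] w 70.6
```

View pics/w7.png

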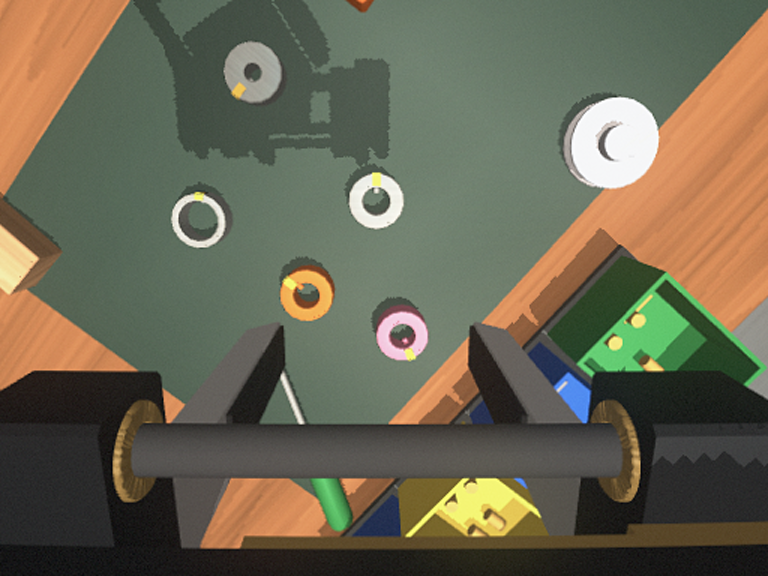

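The collar is at (376,200) in the 1.5x picture with its dab at (376,180), straight up the image, so the jaws are nearly perpendicular to the screw. The medium bore is clearly distinct from the large (199,220) and small (252,72) ones.

Run:
```python
from meas import *
import pickle
c=pickle.load(open('w7.pkl','rb')); m=masks(c); b=(225,105,278,158)
print(blobs(c,m['yel'],b,.024,4))
# collar top ring: brightness mask
M=np.zeros(m['light'].shape,np.uint8); M[b[1]:b[3],b[0]:b[2]]=((c['color'].min(2)>165)|m['yel'])[b[1]:b[3],b[0]:b[2]]
cs,h=cv2.findContours(M,cv2.RETR_CCOMP,cv2.CHAIN_APPROX_NONE)
for k,hh in zip(cs,h[0]):
    if len(k)>15:
        P=onz(c,k.reshape(-1,2),.024)[:,:2]*1e3; (e,ax,an)=cv2.fitEllipse(P.astype(np.float32)); print('hole' if hh[3]>=0 else 'outer',len(k),np.round(e,1),np.round(ax,1))
save(c,'w7c',(225,105,278,158),10)
```

```text
[(np.int32(44), array([250.8, 118.9]), array([ 604.4, -123.3,   24. ]))]
outer 102 [ 615.4 -137.4] [43.4 43.5]
hole 61 [ 615.8 -138. ] [23.3 24.5]
hole 18 [ 602.2 -126.1] [ 2.7 12.7]
```

View pics/w7c.png

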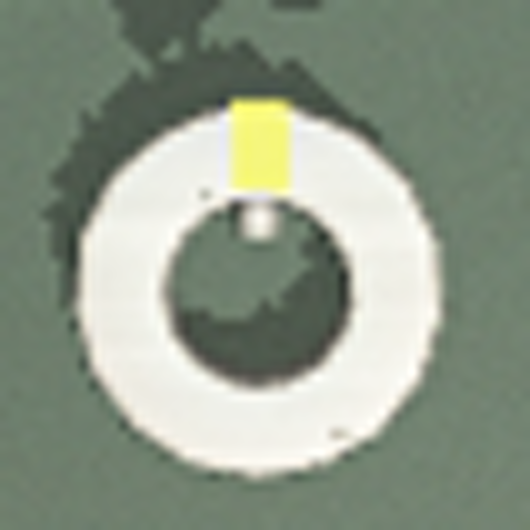

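{"api": "servo_tool", "payload": {
  "motion": [50, 20, 0.5, 0, 100, 38.9, 0.9, 0, 150, 38.9, 0.9, 0, 190, 38.9, 0.9, 0, 200, 38.9, 0.9, 0, 200, 38.9, 0.9, 0]
}}

```text
time_s: 8.75
ee_pos: [0.616, -0.1387, 0.0564]
eef_rot: [-0.946, 1.57, -0.251]
force: [0.3, 0.4, 0.6]
grip_width: 0.0705
```

Run:
```python
from meas import *
o,R=state(); c=cam('wrist'); save(c,'w8',None,1.5); to([.6155,-.1376,.005])
```

```text
t 8.75 tcp [ 616.  -138.7   56.4] jawdir deg 39.79 tilt [ 0.001 -0.    -1.   ] q6 [-0.28  0.63  1.41  0.    1.1  -0.97] F [0.3 0.4 0.6] w 70.5
t 8.8 tcp [ 616.4 -138.9   57.2] jawdir deg 39.79 tilt [ 0.002 -0.001 -1.   ] q6 [-0.28  0.63  1.41 -0.    1.1  -0.97] F [ 0.2 -0.2 -0.6] w 70.6
shift mm [52.2  1.7  0.1]
```

View pics/w8.png

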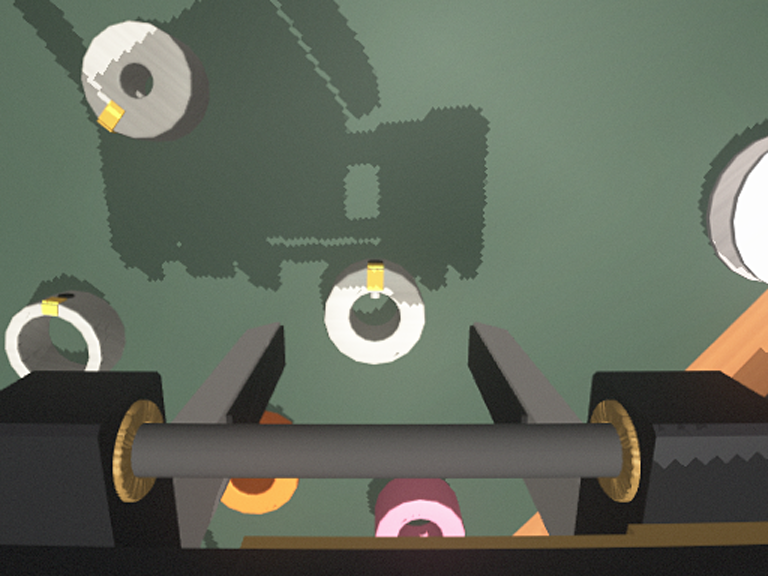

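{"api": "servo_tool", "payload": {
  "motion": [30, 1, 0, 0, 52, 1, 0, 0, 52, 1, 0, 0, 52, 1, 0, 0, 52, 1, 0, 0]
}}

```text
time_s: 9.43
ee_pos: [0.6157, -0.1384, 0.005]
eef_rot: [-0.965, 1.569, -0.27]
force: [0.0, 0.3, 0.0]
grip_width: 0.0702
```

Run:
```python
from meas import *
o,R=state(); c=cam('wrist'); save(c,'w9',None,1.5)
```

```text
t 9.43 tcp [ 615.7 -138.4    5. ] jawdir deg 39.77 tilt [ 0.002 -0.001 -1.   ] q6 [-0.28  0.69  1.43  0.    1.01 -0.97] F [0.  0.3 0. ] w 70.2
```

View pics/w9.png

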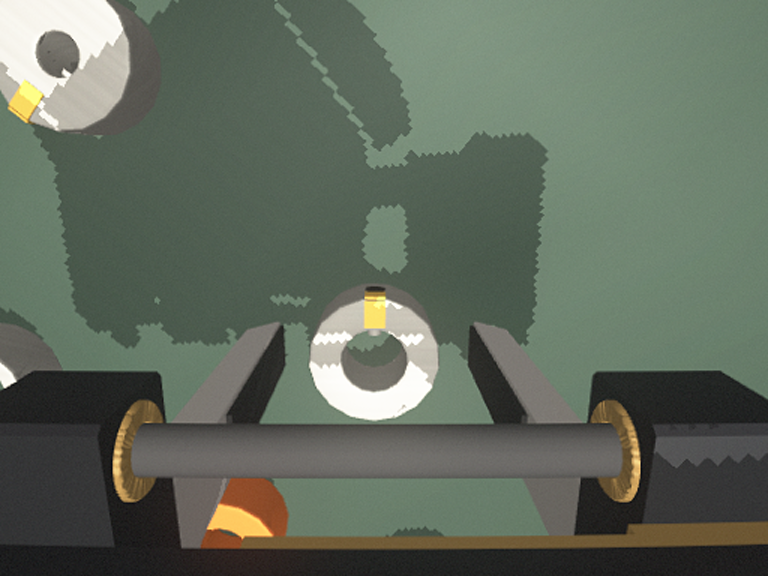

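{"api": "servo_tool", "payload": {
  "motion": [0, 0, 0, 0, 0, 0, 0, 0, 0, 0, 0, 0, 0, 0, 0, 0, 0, 0, 0, 0, 0, 0, 0, 0],
  "gripper": 0,
  "force": 50
}}

```text
time_s: 10.22
ee_pos: [0.615, -0.1382, 0.0035]
eef_rot: [-1.392, 1.571, -0.698]
force: [-0.3, 0.5, 1.9]
grip_width: 0.0456
```

Run:
```python
from meas import *
o,R=state(); to([.5135,.174,.16])
```

```text
t 10.22 tcp [ 615.  -138.2    3.5] jawdir deg 39.77 tilt [ 0. -0. -1.] q6 [-0.28  0.7   1.44 -0.    1.01 -0.97] F [-0.3  0.5  1.9] w 45.6
t 10.22 tcp [ 615.  -138.2    3.5] jawdir deg 39.77 tilt [ 0. -0. -1.] q6 [-0.28  0.7   1.44 -0.    1.01 -0.97] F [-0.3  0.5  1.9] w 45.6
shift mm [-156.5  304.9  121.7]
```

{"api": "servo_tool", "payload": {
  "motion": [-50, 0, 0, 0, -105, 0, 0, 0, -157, 30, 12, -4, -157, 80, 32, -12, -157, 130, 52, -20, -157, 180, 72, -28, -157, 230, 92, -36, -157, 280, 112, -42, -157, 305, 122, -44, -157, 305, 122, -44, -157, 305, 122, -44, -157, 305, 122, -44]
}}

```text
time_s: 11.72
ee_pos: [0.5139, 0.1733, 0.1603]
eef_rot: [2.42, 1.571, -2.403]
force: [0.4, -0.2, -2.0]
grip_width: 0.0454
```

Run:
```python
from meas import *
import pickle
o,R=state(); c=cam('wrist'); pickle.dump(c,open('w10.pkl','wb')); save(c,'w10',None,1.5); save(c,'w10c',(190,150,310,290),5)
```

```text
t 11.72 tcp [513.9 173.3 160.3] jawdir deg 83.67 tilt [-0. -0. -1.] q6 [ 0.26  0.32  1.6  -0.    1.22 -1.2 ] F [ 0.4 -0.2 -2. ] w 45.4
```

View pics/w10.png

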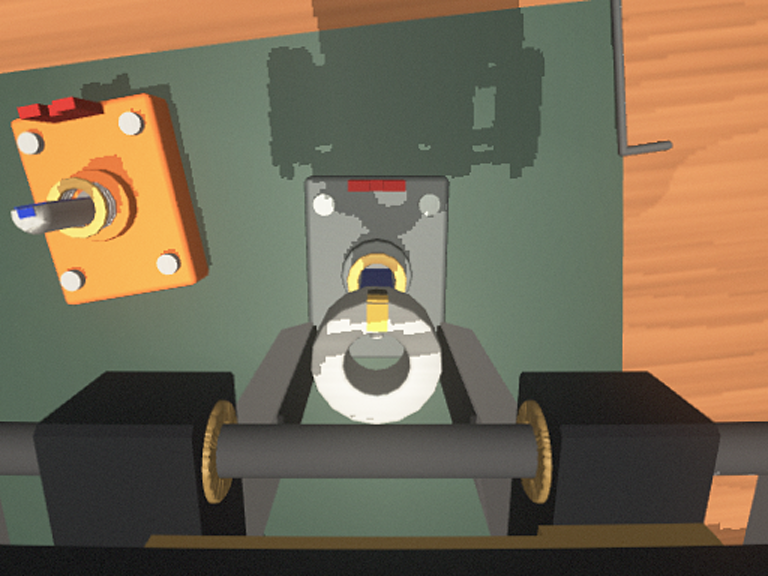

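View pics/w10c.png

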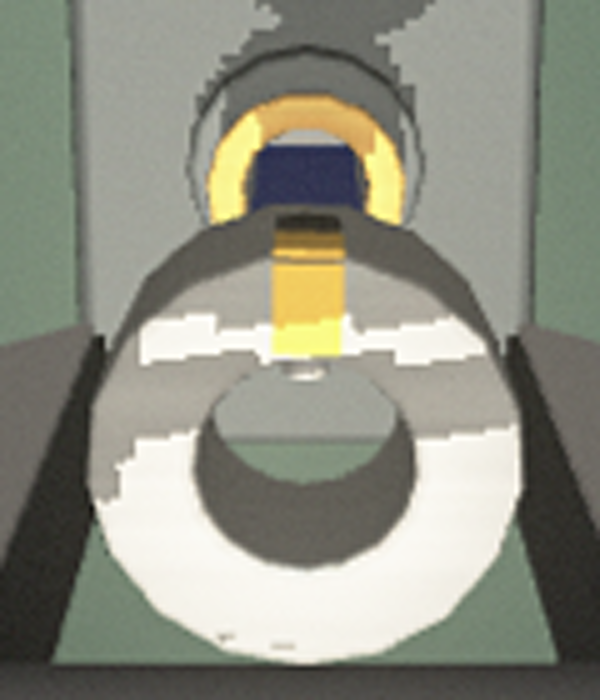

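Run:
```python
from meas import *
import pickle
c=pickle.load(open('w10.pkl','rb'))
f=lambda L:np.array(L)/5.-0.4+np.array([190,150])
o,R=state()
tcp=o['ee_pos']
L=dict(outer_bot=(306,662),outer_l=(90,463),outer_r=(522,463),bore_bot=(306,567),bore_l=(194,460),bore_r=(418,460),dab_in=(308,355),dab_out=(308,257))
for k,p in L.items():
    P=onz(c,f([p]),.1808)[0]; print(k,(R.T@(P-tcp)*1e3).round(1))
ax=np.array([.5135,.174,.16]); print('axis in tool',(R.T@(ax-tcp)*1e3).round(1))
# flat top corners? washer symmetric, blue edges
for p in [(250,180),(362,180),(211,200),(403,200)]:
    P=onz(c,f([p]),.07 if p[1]==180 else .06)[0]; print((R.T@(P-tcp)*1e3).round(1))
```

```text
t 11.78 tcp [513.9 173.4 160.4] jawdir deg 83.68 tilt [-0. -0. -1.] q6 [ 0.26  0.32  1.6  -0.    1.22 -1.2 ] F [ 0.1  0.2 -1.4] w 45.4
outer_bot [-20.5 -22.2   0.5]
outer_l [-20.4   0.3 -21.6]
outer_r [-20.5   0.2  22.6]
bore_bot [-20.5 -11.3   0.5]
bore_l [-20.4   0.6 -10.9]
bore_r [-20.5   0.6  12. ]
dab_in [-20.4  11.9   0.7]
dab_out [-20.4  22.1   0.7]
axis in tool [0.4 0.5 0.6]
[90.4  4.9 -8.7]
[90.4  4.8 10. ]
[100.4  -0.9 -15.8]
[100.3  -1.   17.5]
```

Screw, flat and rest line up: the dab is at crop column 308, the blue flat's middle at 306 and the bore's middle at 306. I'll lower it carefully onto the shaft.

{"api": "servo_tool", "payload": {
  "motion": [20, 0.4, 0.2, 0, 40, 0.4, 0.2, 0, 52, 0.4, 0.2, 0, 58, 0.4, 0.2, 0, 64, 0.4, 0.2, 0, 70, 0.4, 0.2, 0, 75, 0.4, 0.2, 0, 75, 0.4, 0.2, 0, 75, 0.4, 0.2, 0]
}}

```text
time_s: 12.9
ee_pos: [0.5133, 0.1746, 0.0857]
eef_rot: [-1.179, 1.57, 0.283]
force: [0.8, 0.6, -2.1]
grip_width: 0.0458
```

Run:
```python
from meas import *
o,R=state(); print((R.T@o['force']).round(1),o['moment']); c=cam('wrist'); save(c,'w11',(150,120,350,320),3)
```

```text
t 12.9 tcp [513.3 174.6  85.7] jawdir deg 83.77 tilt [ 0.  0. -1.] q6 [ 0.26  0.41  1.67  0.    1.06 -1.2 ] F [ 0.8  0.6 -2.1] w 45.8
[ 2.1 -0.8  0.6] [ 0.06291799 -0.16126175 -0.02442545]
```

View pics/w11.png

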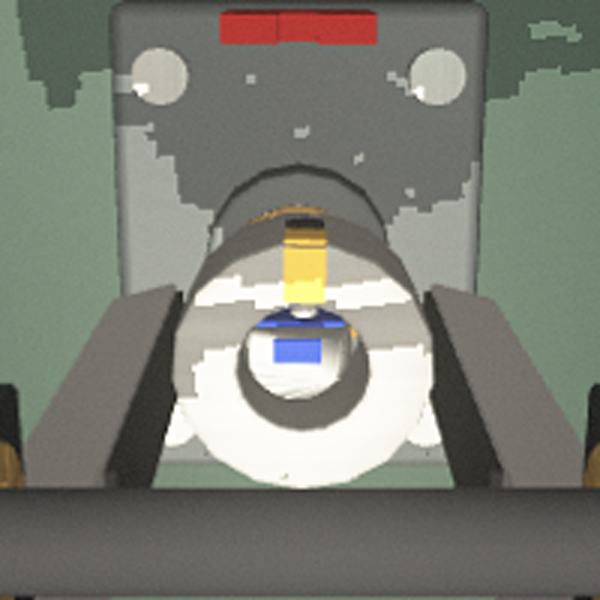

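The shaft end is inside the bore with no contact force, and the blue patch faces the dab. Continuing down and pressing.

{"api": "servo_tool", "payload": {
  "motion": [6, 0, 0, 0, 12, 0, 0, 0, 18, 0, 0, 0, 22, 0, 0, 0, 25, 0, 0, 0, 28, 0, 0, 0, 30, 0, 0, 0, 32, 0, 0, 0, 32, 0, 0, 0, 32, 0, 0, 0]
}}

```text
time_s: 14.2
ee_pos: [0.5132, 0.1745, 0.0536]
eef_rot: [2.284, 1.571, -2.538]
force: [-4.8, -1.3, 6.3]
grip_width: 0.0456
```

Run:
```python
from meas import *
import pickle
o,R=state(); print((R.T@o['force']).round(1),o['moment']); c=cam('wrist'); save(c,'w12',(150,120,350,320),3)
s=cam('scene'); save(s,'s12',(285,130,355,200),8); pickle.dump((c,s),open('p12.pkl','wb'))
```

```text
t 14.2 tcp [513.2 174.5  53.6] jawdir deg 83.77 tilt [-0. -0. -1.] q6 [ 0.26  0.46  1.69 -0.    1.   -1.2 ] F [-4.8 -1.3  6.3] w 45.6
[-6.3  4.6 -1.8] [-0.30057885  0.8147296  -0.00333746]
```

View pics/w12.png

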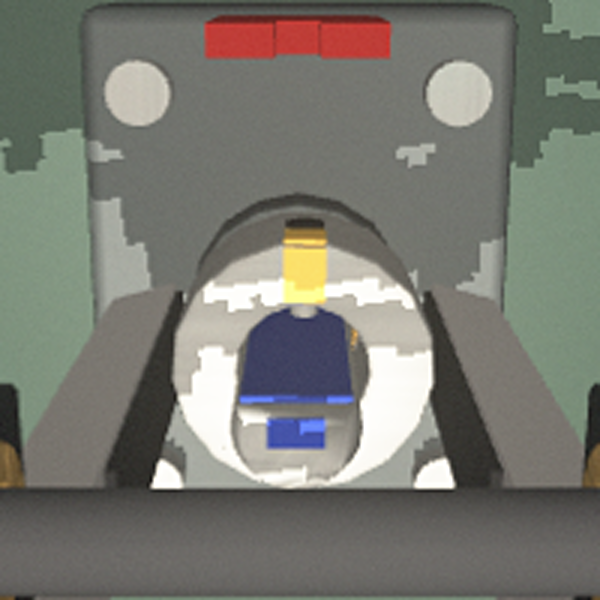

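View pics/s12.png

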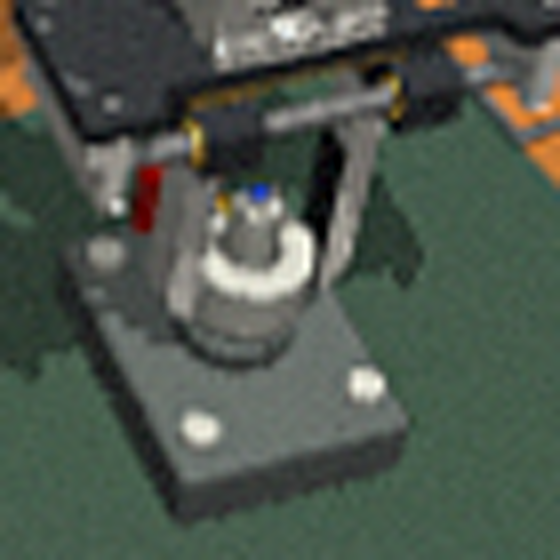

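Run:
```python
from meas import *
import pickle
c,s=pickle.load(open('p12.pkl','rb'))
def z(px):
    x,y=px; o,d=ray(c,[px]); return (o+d[0]*c['z_map'][int(y),int(x)])*1e3
for nm,p in [('collar top l',(150+205/3,120+400/3)),('collar top r',(150+405/3,120+400/3)),('bottom r',(150+390/3,120+440/3)),('bolt',(150+137/3,120+93/3)),('shaft end',(150+295/3,120+455/3)),('stand',(150+150/3,120+150/3))]: print(nm,z(p).round(1))
state()
```

```text
collar top l [517.7 157.7  73.1]
collar top r [521.3 192.   73.5]
bottom r [528.2 188.8  74.1]
bolt [467.7 146.9  34. ]
shaft end [516.2 173.7  99.4]
stand [480.1 147.1  29.8]
t 14.3 tcp [513.2 174.5  53.6] jawdir deg 83.77 tilt [-0. -0. -1.] q6 [ 0.26  0.46  1.69  0.    1.   -1.2 ] F [-4.4 -1.2  5.1] w 45.7
```

The collar top is at about 73.5 mm, so the underside is at about 49.5 and the washer is down about 10 of 12 mm. The screw direction is about 173.8°, square to the rest. Handing in.

Run:
```python
from h import *
print(ctrl.hand_in())
```

```text
the job is handed in; nothing more can be done
None
```

The job is handed in after about 14.3 s of the 56 s allowed, with the hand still holding the collar pressed down on the washer; no verdict was reported.

- **Shaft:** I pinched it across the flat (jaws 14.9 mm apart) and turned it about 60°. After letting go, the flat's normal measured between 173.5° and 174.8° from three edges, against the 173.7° to 173.8° the key rest direction needs.
- **Collar:** I picked up the grey collar with the medium bore and slid it onto the shaft with the screw over the flat. There was no contact force as it went on.
- **Last checks:**
  - **Washer:** the collar's top was at about 73.5 mm, so the washer is down about 10 of its 12 mm. The net upward force of 5 to 6 N agrees with this, given about 2 N of collar weight.
  - **Screw:** the yellow dab was in line with the key rest.
  - **Slip:** the collar had not moved in the grip.
- **Disagreements:** the shaft axis came out about 1 mm different from the camera and from the grip, and a side load of about 4.5 N remained at the end. I left both as they were.

I did not touch any of the other things on the bench.

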